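Tuck the drip strip under the cover flap

TASK

Fit the drip strip to the stone saw's splash board: take the strip by its upright rib and slide its thin front edge into the slot under the grey cover flap, without lifting the flap, until it is fully home against the packing inside, straight and centred side to side. Finish while still holding the strip there with the gripper, firmly pressed down flat on the board (about 10 N); do not let go. Leave the other things on the bench where they are.

Things in the scene. Friction and masses are not known exactly. Their poses are not given: they have to be found in the camera images.
- strip: dark steel drip strip, about 0.12 kg, flat on the bench left of the board, turned up to 0.6 rad: a leaf 85 mm (x) by 120 mm (y), 4 mm thick, with an upright grip rib along its rear (-x) edge, 10 mm thick (strip x -42.5 to -32.5 mm), 90 mm long in y, its top 35 mm above the underside. Origin: centre of the underside; x points from the rib to the thin front edge, z up
- strip_front (a point): middle of the strip's front edge, at its underside (strip x = +42.5 mm, y = 0, z = 0); same axes as the strip
- board: splash board of the stone saw, fixed to the bench, turned up to 0.25 rad: plywood 170 mm (x) by 190 mm (y), 14 mm thick, with a grey cover flap over its rear part. Origin: centre of its underside; x points from its open front part to the hinge rail (26 mm above the bench) at the rear, z up. With the strip home its origin is at board x -25.5, y 0, z 14 mm, its x along board x
- flap_edge (a point): middle of the slot's mouth: point on the board's top straight below the flap's free front edge (board x -18, y 0, z 14 mm); axes as the board. The slot between board and flap is 7 mm high, 35 mm deep
- slot_end (a point): end of the slot, where the strip stops: foot of the front face of the 7 mm thick, 170 mm wide wooden packing under the flap (board x +17, y 0, z 14 mm); axes as the board
- flap (a joint): angle of the cover flap, a grey sheet 160 mm wide (y), 80 mm deep, 3 mm thick, top 24 mm above the bench, hinged at board x +62 mm, front edge at board x -18 mm. 0 = resting on the packing (closed), grows as its front edge is lifted (0.1 rad = 8 mm at the edge). It falls shut by its own weight (0.12 kg)
- mug: dotted ceramic mug, 93 mm tall, at the back left; a bystander; origin at the centre of its underside
- eraser: white rubber eraser in a sleeve, 21x42x12 mm, at the back left; a bystander; origin at the centre of its underside
- gem_jar: small round jar with a white lid, 50 mm wide, 24 mm high, in front of the robot; a bystander; origin at the centre of its underside
- marker: white and blue marker pen, 134 mm long, 18 mm thick, lying near the robot; a bystander; origin at the centre of its underside
- brush: paint brush with a wooden handle, 178 mm long, lying at the left; a bystander; origin at the centre of its underside
- stone_dark: dark rough stone, 54x77x41 mm, behind the board; a bystander; origin at the centre of its underside
Mind the look-alikes: they are no part of the job. What is shaped like the strip but turquoise or yellow is not meant.

How it is judged:
On the way:
1. the strip's front edge is in the slot, at least 5 mm under the flap, with the flap down (x of strip_front in the frame of board between -0.013 and 0.022 m and z of strip_front in the frame of board below 0.0205 m and y of strip_front in the frame of board between -0.03 and 0.03 m and value of joint flap below 0.1 rad), for 0.05 s.
At the end, for the whole second after the job is handed in: Front edge under the flap within 6 mm of the packing, centred to 12 mm, straight to 0.08 rad; strip flat on the board (2.5 mm, 0.04 rad), at rest, bearing on it with over 4 N; flap down (under 0.03 rad); gripper still on the strip with over 2 N (x of strip_front in the frame of board above 0.011 m and y of strip_front in the frame of board between -0.012 and 0.012 m and z of each of strip_front, strip in the frame of board below 0.0165 m and z of strip in the frame of board above 0.011 m and angle between the z axis of strip and the z axis of board, either way round below 0.04 rad and angle between the x axis of strip and the x axis of board, either way round below 0.08 rad and value of joint flap below 0.03 rad and contact force between strip and board above 4 N and contact force between the fingers and strip above 2 N and linear speed of strip below 0.02 m/s); the arm keeps its last pose, push and grip.
It fails at once if the flap is lifted by more than 0.10 rad (8 mm at its edge) (value of joint flap above 0.1 rad).
It fails at once if a bystander (mug, eraser, jar, marker, brush or dark stone) is moved by more than 30 mm (distance of any of mug, eraser, gem_jar, marker, brush, stone_dark from where it was at the start of the episode above 0.03 m).
It also fails if it takes over 35 s, if anything falls off the work surface, if the arm or the gripper's body presses on something with over 40 N, if the wrist force passes 120 N, or if a joint passes its speed limit or range.

ROBOT

A 6-joint arm with a two-finger parallel gripper is mounted at the origin on the work surface; the furniture and walls round the work are solid. World frame = base frame: x ahead of the robot, y to its left, z up, the work surface at z = 0. Lengths are in m, angles in rad, forces in N, time in s.
With the tool pointing down it reaches from about 0.425 to 0.95 m from the base axis. Payload 3.5 kg.
Tool frame: the origin (TCP) lies midway between the tips of the shut fingers; the grasp point (between the pads) lies 19 mm behind it; z points along the fingers, y is the line along which they close (so a half turn about z gives the same grasp; the last joint's range is limited). The gripper opens to 85 mm and grips with 20 to 120 N. Pads are 22 mm wide; open, the fingers measure 114 mm over their backs; the gripper's body (76 mm by 85 mm) begins 54 mm behind the grasp point. The pads swing forward as they close: fully open they stand 13 mm farther back than shut.
Start: joints at [1.065, 0.286, 1.577, -0, 1.279, -0.15], TCP at [0.235, 0.633, 0.231] pointing down, gripper open.
Joint ranges: [-2.77, 2.77], [-0.9, 2.22], [0.21, 2.48], [-1.53, 4.67], [0.24, 2.81], [-2.84, 2.84]. Speed limits (rad/s): [2.79, 2.79, 3.14, 3.14, 3.14, 3.14].

INTERFACE

Orientations are given as a unit quaternion [x, y, z, w].
In Python, from plant import * gives the robot as it stands.
- The arm moves only by the tool move_arm, never from a script. Its argument "moves" is a list of rows, each a list of 3 entries, a list of its own where there are three numbers: the opening, from 0 (shut) to 1 (fully open), then the shift along the tool's x, y, z in m, then the turn, a rotation vector about the tool's x, y, z in rad. A call has exactly 10 rows; each row shifts and turns the commanded pose from where the row before left it, along the tool's axes as they then stand; what a row does not reach is not made up. A row lasts 1/12 s, in which the tool goes at most 41.7 mm and 7.16 degrees, less where a joint would pass 70% of its speed; a pose out of reach is approached as far as the arm can. A call is refused whole if a number of a shift passes 0.0417 or a number of a turn 0.125, either way. A call with a gripper value outside its range is refused whole. The fingers move at their own pace and stop on an object; "grip_force" is the grip in N (left out, the last holds). Time passes only in rows, so rows that do not move let the fingers close, or fill a call up. It gives the time, the measured TCP pose, the force, the opening and the grip force at its end, in the units of the state.
- get_state(): the state, without advancing time (a new reading comes with each control period).
- read_camera(name): name is "scene" or "top" or "wrist"; returns the picture (420x560x3 uint8, red, green, blue); there is no depth.
- camera_params(name): a dict with "fx", "fy", "cx", "cy" (pixels), "rvec" (rotation vector, rad) and "tvec" (3), from world to camera coordinates, as OpenCV has them; the wrist camera has in their place "tool_from_camera" (4x4, takes a point from camera to tool coordinates, whose origin is the TCP and whose axes are the flange's). Camera axes: x right, y down, z forward; pixel columns grow to the right and rows downward; lengths in m; the calibration is good to about 2 mm. The wrist camera is an equidistant fisheye: a pixel r from the principal point sees the ray r / f radians off the axis. A picture is of the moment at which its call begins: read the wrist's pose just before it. camera_params takes no time and is no camera call.
- sign_off(): hands the job in; it is judged then, once.
The state is a dict: "time": time; "qpos": joint angles; "dq": joint speeds; "joint_efforts": joint torques, N m; "eef_pos": TCP position; "tcp_rot": TCP orientation; "contact_force": force on the tool from outside, world axes, zero at the start; "wrist_torque": the same for the moment, N m; "opening": opening from 0.0 (shut) to 1.0 (fully open); "finger_force": force on a finger pad.
Only numpy, scipy, OpenCV 4.12 (cv2) and the standard library are available. Lean on these libraries where they do the work, as an engineer would, in place of code of your own. Each camera call takes 0.05 s, during which the arm holds its last target. There are 200 camera calls.

## Working session

There is one attempt and no reset: what is moved stays moved. The work goes in short steps, Python scripts to look and compute and a tool call to move; the robot and the scene stay as the last step left them, time stands still between calls to the robot, and variables do not carry over. Pictures are saved under pics/ and viewed, at most 10 in all, crops included, and the job is handed in when it is done.

Besides the shell and the picture viewer there is one more tool, called after ">>>" as name(argument=value, ...), one argument or row to a line, values as JSON. move_arm: Moves the arm, as the interface text tells. Its arguments: {"type":"object","properties":{"moves":{"type":"array"},"grip_force":{"type":"number"}},"required":["moves"]}

```bash
ls; mkdir -p pics; python3 - <<'E'
from plant import *
import cv2
s=get_state(); print(s)
for n in ("scene","top"):
    print(n,camera_params(n)); cv2.imwrite(f"pics/{n}0.png",read_camera(n)[:,:,::-1])
print(camera_params("wrist"))
E
```

```text
pics
{'time': 0.0, 'qpos': array([ 1.06500808e+00,  2.87194789e-01,  1.57815600e+00, -1.38626865e-05,
        1.27857416e+00, -1.49974438e-01]), 'dq': array([ 0.00045197, -0.00114353,  0.00023744,  0.00186906, -0.00070592,
       -0.00054946]), 'joint_efforts': array([-6.57736236e-04, -4.05970001e+01, -2.92629898e+01, -1.31443780e-04,
        5.70871387e-03, -7.68139046e-06]), 'eef_pos': array([0.23478298, 0.63216712, 0.22993911]), 'tcp_rot': array([ 1.76967812e-01,  9.84215949e-01, -1.10615683e-03, -3.69261065e-04]), 'contact_force': array([-0.58131497, -0.06766535,  0.53861013]), 'wrist_torque': array([-0.03128977, -0.03292927, -0.01518012]), 'finger_force': 0.0, 'opening': 0.9961250781192497}
scene {'fx': 504.9493469486169, 'fy': 504.9493469486169, 'cx': 277.3094201312943, 'cy': 210.57820256042268, 'rvec': array([ 1.11090717, -2.00642592,  1.28963531]), 'tvec': array([0.47482028, 0.21188295, 0.99426606])}
top {'fx': 380.8261028072001, 'fy': 380.8261028072001, 'cx': 282.70290452312247, 'cy': 206.63554955719053, 'rvec': array([ 2.152288  , -2.02739582,  0.24635628]), 'tvec': array([0.17728542, 0.56160599, 1.03888888])}
{'fx': 325.19226210127806, 'fy': 325.19226210127806, 'cx': 278.05609738960135, 'cy': 206.33771642764682, 'tool_from_camera': array([[ 2.63332301e-05, -9.44760568e-01, -3.27761297e-01,
         8.58470659e-02],
       [ 9.99999723e-01,  2.68484909e-04, -6.93555749e-04,
        -2.08165182e-04],
       [ 7.43243085e-04, -3.27761188e-01,  9.44760314e-01,
        -1.42124923e-01],
       [ 0.00000000e+00,  0.00000000e+00,  0.00000000e+00,
         1.00000000e+00]])}
```

View pics/top0.png

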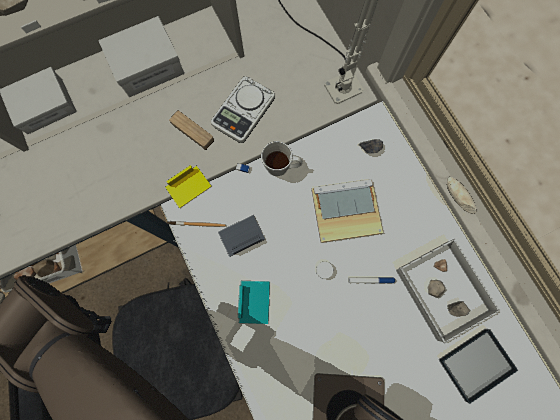

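View pics/scene0.png

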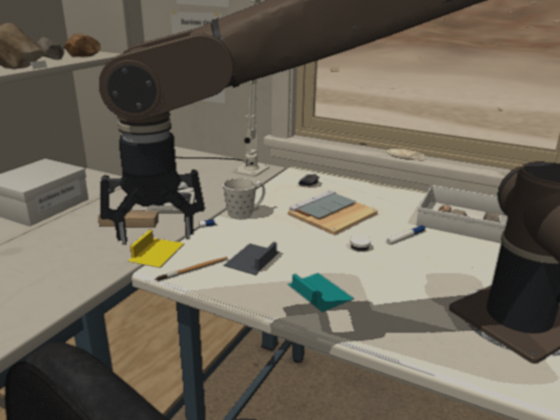

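The top view shows the dark strip at about (242,235) and the board at (348,212), with its flap and rail at the upper end. Things that could be mistaken for the strip:
- Yellow copy at (188,186): wrong colour.
- Turquoise copy at (255,302): wrong colour.
- Black frame at (478,365): not the strip's shape.

I choose the dark one at (242,235). Next I'll take a close crop to check it.

```bash
cat > h.py <<'E'
import numpy as np, cv2
from scipy.spatial.transform import Rotation as R
from scipy.optimize import least_squares
from plant import *
def proj(n,P):
    c=camera_params(n);K=np.array([[c['fx'],0,c['cx']],[0,c['fy'],c['cy']],[0,0,1]])
    return cv2.projectPoints(np.float64(P).reshape(-1,3),c['rvec'],c['tvec'],K,None)[0].reshape(-1,2)
def unproj(n,uv,z):
    c=camera_params(n);M=R.from_rotvec(c['rvec']).as_matrix();o=-M.T@c['tvec']
    d=M.T@np.array([(uv[0]-c['cx'])/c['fx'],(uv[1]-c['cy'])/c['fy'],1]);return o+d*(z-o[2])/d[2]
def wproj(P,s,):
    c=camera_params('wrist');T=np.array(c['tool_from_camera'])
    M=R.from_quat(s['tcp_rot']).as_matrix()
    p=(np.float64(P).reshape(-1,3)-s['eef_pos'])@M; p=(p-T[:3,3])@T[:3,:3]
    rr=np.hypot(p[:,0],p[:,1]);th=np.arctan2(rr,p[:,2]);k=c['fx']*th/rr
    return np.c_[c['cx']+k*p[:,0],c['cy']+k*p[:,1]]
def body(pose,P):
    x,y,z,a=pose;P=np.float64(P).reshape(-1,3)
    return P@R.from_euler('z',a).as_matrix().T+[x,y,z]
E
python3 - <<'E'
from h import *
s=get_state(); w=read_camera('wrist'); np.save('pics/w0.npy',w)
t=cv2.imread('pics/top0.png')
a=cv2.resize(t[205:265,210:280],None,fx=5.6,fy=5.6,interpolation=2)[:300]
a=cv2.resize(t[205:265,205:275],(350,300),interpolation=2)
b=cv2.resize(t[170:250,305:390],(319,300),interpolation=2)
c=cv2.resize(w[:,:,::-1],(400,300))
sc=cv2.imread('pics/scene0.png')
d=cv2.resize(sc[180:275,215:385],(400,224),interpolation=2); d=cv2.copyMakeBorder(d,0,76,0,0,0)
A=np.hstack([a,b]); B=np.hstack([c,d]); A=cv2.copyMakeBorder(A,0,0,0,800-A.shape[1],0)
cv2.imwrite('pics/c1.png',np.vstack([A,B]))
for u in [(242,235),(348,212),(188,186),(255,302),(350,400)]: print(u,unproj('top',u,0.0).round(3))
print(proj('top',[[.5,0,0],[.6,0,0],[.5,.1,0]]))
E
```

```text
(242, 235) [0.471 0.329 0.   ]
(348, 212) [0.562 0.01  0.   ]
(188, 186) [0.615 0.511 0.   ]
(255, 302) [0.277 0.275 0.   ]
(350, 400) [ 0.032 -0.006  0.   ]
[[350.80679501 231.93012865]
 [351.3546745  200.18300571]
 [317.93787445 229.9927612 ]]
```

View pics/c1.png

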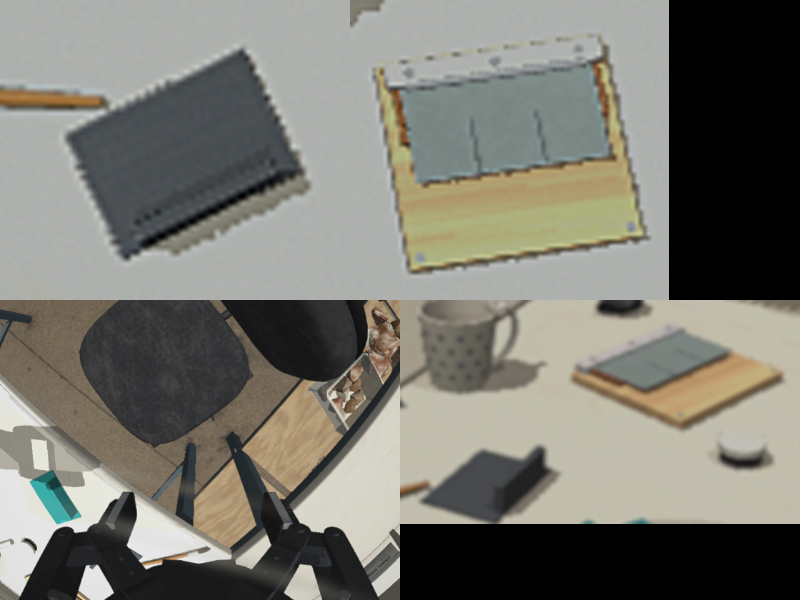

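The crop confirms the dark strip. Its leaf corners in top pixels are (218.4,231.6), (254,215), (265,239.4) and (230,256.4), with the rib along the lower right side, so its front faces up and left. Board corners are (321.5,242), (384,233) and (312,189); the flap's front corners are (323.7,219) and (375.3,212).

```bash
cat >> h.py <<'E'
def fit(P,uv,x0,z,pr):
    f=lambda q:(pr(body([q[0],q[1],z,q[2]],P))-uv).ravel()
    r=least_squares(f,x0,loss='soft_l1');return r.x,np.abs(r.fun).reshape(-1,2)
E
python3 - <<'E'
from h import *
S=np.array([[42.5,60,4],[42.5,-60,4],[-42.5,-60,4],[-42.5,60,4]])/1e3
uv=np.array([[218.4,231.6],[254,215],[265,239.4],[230,256.4]])-.4
x,r=fit(S,uv,[.47,.33,.4],0,lambda P:proj('top',P)); print('strip',x,r)
B=np.array([[-85,95,14],[-85,-95,14],[85,95,14],[-18,80,24],[-18,-80,24]])/1e3
uv=np.array([[321.5,242],[384.1,233.2],[311.9,188.7],[323.7,219.1],[375.3,211.9]])-.4
b,r=fit(B,uv,[.56,.01,.1],0,lambda P:proj('top',P)); print('board',b,r)
s=get_state();M=R.from_quat(s['tcp_rot']).as_matrix();print(M.round(3))
E
```

```text
strip [0.46995296 0.33031759 0.51141656] [[2.86888213e-01 8.53911536e-02]
 [5.21425852e-02 3.47517257e-01]
 [8.95435452e-01 5.20633466e-04]
 [4.88535222e-01 4.06260614e-01]]
board [0.56429477 0.01438804 0.20675833] [[0.1578352  0.4129837 ]
 [0.0653239  0.0056989 ]
 [0.37753992 0.35375345]
 [0.59161559 0.15911245]
 [0.07500482 0.24138155]]
[[-0.937  0.348 -0.001]
 [ 0.348  0.937 -0.002]
 [ 0.    -0.002 -1.   ]]
```

>>> move_arm(
  moves=[
    [0.6, [-0.03, -0.023, 0.008], [0, 0, 0]],
    [0.6, [-0.03, -0.023, 0.008], [0, 0, 0]],
    [0.6, [-0.03, -0.023, 0.008], [0, 0, 0]],
    [0.6, [-0.03, -0.023, 0.008], [0, 0, 0]],
    [0.6, [-0.03, -0.023, 0.008], [0, 0, 0]],
    [0.6, [-0.03, -0.023, 0.008], [0, 0, 0]],
    [0.6, [-0.03, -0.023, 0.008], [0, 0, 0]],
    [0.6, [-0.03, -0.023, 0.008], [0, 0, 0]],
    [0.6, [-0.03, -0.023, 0.008], [0, 0, 0]],
    [0.6, [-0.03, -0.023, 0.008], [0, 0, 0]],
  ],
  grip_force=60,
)

```text
time: 0.98
eef_pos: [0.4366, 0.3109, 0.1508]
tcp_rot: [0.177, 0.984, -0.0, -0.0]
contact_force: [1.4, 0.4, 0.2]
opening: 0.601
finger_force: 0.0
```

>>> move_arm(
  moves=[
    [0.6, [0, 0, 0], [0, 0, 0.117]],
    [0.6, [0, 0, 0], [0, 0, 0.117]],
    [0.6, [0, 0, 0], [0, 0, 0.117]],
    [0.6, [0, 0, 0], [0, 0, 0.117]],
    [0.6, [0, 0, 0], [0, 0, 0.117]],
    [0.6, [0, 0, 0], [0, 0, 0.119]],
    [0.6, [0, 0, 0], [0, 0, 0]],
    [0.6, [0, 0, 0], [0, 0, 0]],
    [0.6, [0, 0, 0], [0, 0, 0]],
    [0.6, [0, 0, 0], [0, 0, 0]],
  ],
)

```text
time: 1.82
eef_pos: [0.4361, 0.3126, 0.1513]
tcp_rot: [0.505, 0.863, -0.0, -0.0]
contact_force: [-0.0, 0.1, 0.6]
opening: 0.595
finger_force: 0.0
```

```bash
cat > g.py <<'E'
from h import *
s=get_state();w=read_camera('wrist')[:,:,::-1].copy();cv2.imwrite('pics/w1raw.png',w)
M=R.from_quat(s['tcp_rot']).as_matrix();print(s['eef_pos'],M.round(3).tolist(),s['opening'],s['time'])
st=[.470,.3303,0,.5114]
S=np.array([[42.5,60,4],[42.5,-60,4],[-42.5,-60,4],[-42.5,60,4],[-42.5,45,35],[-42.5,-45,35],[-32.5,-45,35],[-32.5,45,35]])/1e3
p=wproj(body(st,S),s);print(p.round(1).tolist())
W=cv2.resize(w,(800,600),interpolation=cv2.INTER_CUBIC)
for q in p: cv2.circle(W,tuple(int(v) for v in (q+.5)*800/560-.5),4,(0,0,255),1)
cv2.imwrite('pics/w1.png',W)
E
python3 g.py
```

```text
[0.43609163 0.31263177 0.15125906] [[-0.491, 0.871, -0.0], [0.871, 0.491, -0.0], [0.0, -0.0, -1.0]] 0.5949644745211948 1.8167
[[368.3, 129.6], [358.6, 249.3], [274.8, 250.1], [274.6, 127.4], [274.2, 149.5], [274.4, 250.8], [285.7, 250.8], [286.7, 149.5]]
```

View pics/w1.png

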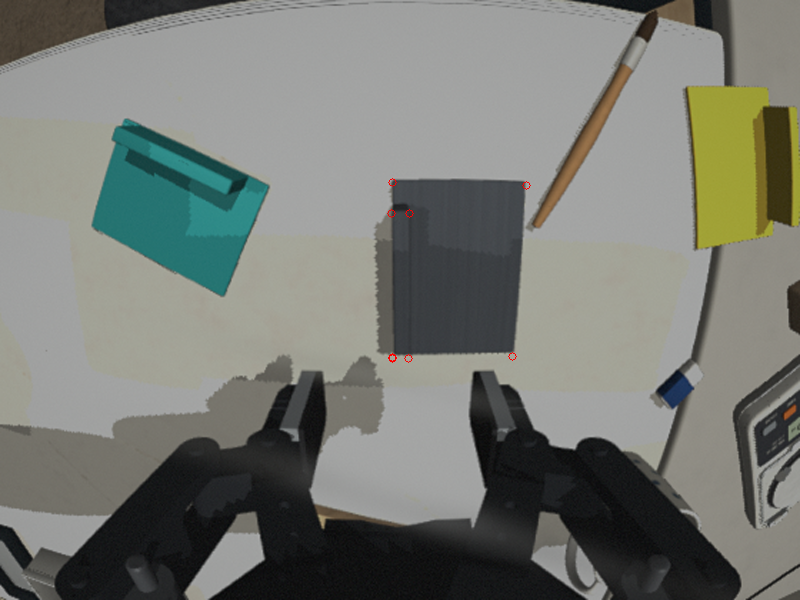

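The wrist view shows the dark strip with leaf corners at (392,179), (525,181), (514,352) and (393,352) in the 800-wide picture. The brush tip is at (533,226), about 1 cm off the front edge. My prediction is within a few pixels, so I'll refit from this view.

```bash
python3 - <<'E'
from h import *
s=get_state()
S=np.array([[42.5,60,4],[42.5,-60,4],[-42.5,-60,4],[-42.5,60,4],[-42.5,45,35],[-32.5,45,35]])/1e3
uv=np.array([[525.5,181],[514,352.5],[393,353],[392,179.5],[392,207],[409.5,207]])*.7-.15
x,r=fit(S,uv,[.47,.33,.5],0,lambda P:wproj(P,s)); print(x,r.round(2).tolist())
rib=body([*x[:2],0,x[2]],[[-.0375,0,.027]])[0]
M=R.from_quat(s['tcp_rot']).as_matrix();print(rib,(rib-s['eef_pos'])@M, 'tool y yaw',np.arctan2(M[1,1],M[0,1]))
E
```

```text
[0.46840297 0.33315249 0.51336277] [[0.63, 0.69], [0.6, 0.28], [0.02, 0.25], [0.17, 1.66], [0.23, 0.83], [0.04, 0.83]]
[0.43573679 0.31473589 0.027     ] [0.00201387 0.00072447 0.12426548] tool y yaw 0.5123880747844285
```

>>> move_arm(
  moves=[
    [0.6, [0.002, 0.0, 0.02], [0, 0, 0]],
    [0.6, [0, 0, 0.025], [0, 0, 0]],
    [0.6, [0, 0, 0.025], [0, 0, 0]],
    [0.6, [0, 0, 0.02], [0, 0, 0]],
    [0.6, [0, 0, 0.02], [0, 0, 0]],
    [0.6, [0, 0, 0.015], [0, 0, 0]],
    [0.6, [0, 0, 0.01], [0, 0, 0]],
    [0.6, [0, 0, 0.006], [0, 0, 0]],
    [0.6, [0, 0, 0], [0, 0, 0]],
    [0.6, [0, 0, 0], [0, 0, 0]],
  ],
)

```text
time: 2.7
eef_pos: [0.4356, 0.3146, 0.0108]
tcp_rot: [0.505, 0.863, 0.0, 0.0]
contact_force: [0.3, 0.3, 0.0]
opening: 0.602
finger_force: 0.0
```

>>> move_arm(
  moves=[
    [0.3, [0, 0, 0], [0, 0, 0]],
    [0.2, [0, 0, 0], [0, 0, 0]],
    [0, [0, 0, 0], [0, 0, 0]],
    [0, [0, 0, 0], [0, 0, 0]],
    [0, [0, 0, 0], [0, 0, 0]],
    [0, [0, 0, 0], [0, 0, 0]],
    [0, [0, 0, 0], [0, 0, 0]],
    [0, [0, 0, 0], [0, 0, 0]],
    [0, [0, 0, 0], [0, 0, 0]],
    [0, [0, 0, 0], [0, 0, 0]],
  ],
)

```text
time: 3.53
eef_pos: [0.4361, 0.3148, 0.0114]
tcp_rot: [0.505, 0.863, 0.001, 0.001]
contact_force: [-0.7, -0.3, 6.7]
opening: 0.101
finger_force: 59.9
```

>>> move_arm(
  moves=[
    [0, [0, 0, -0.005], [0, 0, 0]],
    [0, [0, 0, -0.015], [0, 0, 0]],
    [0, [0, 0, -0.02], [0, 0, 0]],
    [0, [0, 0, -0.02], [0, 0, 0]],
    [0, [0, 0, -0.01], [0, 0, 0]],
    [0, [-0.02, -0.01, 0], [0, 0, 0]],
    [0, [-0.03, -0.015, 0], [0, 0, 0]],
    [0, [-0.03, -0.015, 0], [0, 0, 0]],
    [0, [-0.03, -0.015, 0], [0, 0, 0]],
    [0, [-0.03, -0.015, 0], [0, 0, 0]],
  ],
)

```text
time: 4.37
eef_pos: [0.4415, 0.1566, 0.0795]
tcp_rot: [0.505, 0.863, -0.001, -0.001]
contact_force: [0.9, -0.2, -1.1]
opening: 0.103
finger_force: 59.0
```

>>> move_arm(
  moves=[
    [0, [-0.03, -0.015, 0], [0, 0, 0]],
    [0, [-0.03, -0.015, 0], [0, 0, 0]],
    [0, [-0.03, -0.015, 0], [0, 0, 0]],
    [0, [-0.03, -0.015, 0], [0, 0, 0]],
    [0, [-0.02, -0.01, 0], [0, 0, 0]],
    [0, [0, 0, 0], [0, 0, 0.1]],
    [0, [0, 0, 0], [0, 0, 0.1]],
    [0, [0, 0, 0], [0, 0, 0.1]],
    [0, [0, 0, 0], [0, 0, 0]],
    [0, [0, 0, 0], [0, 0, 0]],
  ],
)

```text
time: 5.2
eef_pos: [0.4493, 0.0018, 0.0797]
tcp_rot: [0.628, 0.778, -0.0, -0.001]
contact_force: [-0.4, 0.7, -2.0]
opening: 0.103
finger_force: 59.0
```

```bash
cat > g2.py <<'E'
from h import *
import sys
s=get_state();w=read_camera('wrist')[:,:,::-1].copy();t=read_camera('top')[:,:,::-1].copy()
M=R.from_quat(s['tcp_rot']).as_matrix();print(s['eef_pos'],M.round(3).tolist(),s['opening'],s['time'],s['contact_force'])
b=[.5643,.0144,0,.2068]
B=np.array([[-85,95,14],[-85,-95,14],[85,95,14],[-18,80,24],[-18,-80,24],[62,80,26],[62,-80,26]])/1e3
S=np.array([[80,60,0],[80,-60,0],[-5,60,0],[-5,-60,0],[5,45,31],[-5,45,31]])/1e3  # relative to rib centre, z from leaf top
ax=M[:,1]; ay=M[:,0]; az=-M[:,2]; o=s['eef_pos']-az*.0074
Sw=o+S@np.array([ax,ay,az])
W=cv2.resize(w,(800,600),interpolation=cv2.INTER_CUBIC)
for P,c in ((body(b,B),(0,0,255)),(Sw,(0,255,0))):
    p=wproj(P,s);print(((p+.5)*800/560-.5).round(1).tolist())
    for q in p: cv2.circle(W,tuple(int(v) for v in (q+.5)*800/560-.5),3,c,1)
cv2.imwrite(f'pics/{sys.argv[1]}.png',W);cv2.imwrite(f'pics/{sys.argv[1]}top.png',t)
E
python3 g2.py w2
```

```text
[0.44932296 0.00175799 0.07969175] [[-0.212, 0.977, -0.001], [0.977, 0.212, 0.0], [0.001, -0.001, -1.0]] 0.1030669988870278 5.2 [-0.42176942  0.65743497 -1.95401454]
[[469.6, 144.3], [449.2, 484.9], [761.2, 176.9], [614.3, 187.9], [565.7, 471.1], [743.6, 202.8], [679.6, 459.3]]
[[626.9, 223.3], [575.4, 487.9], [385.7, 216.9], [388.6, 497.4], [420.2, 291.2], [383.1, 291.2]]
```

View pics/w2.png

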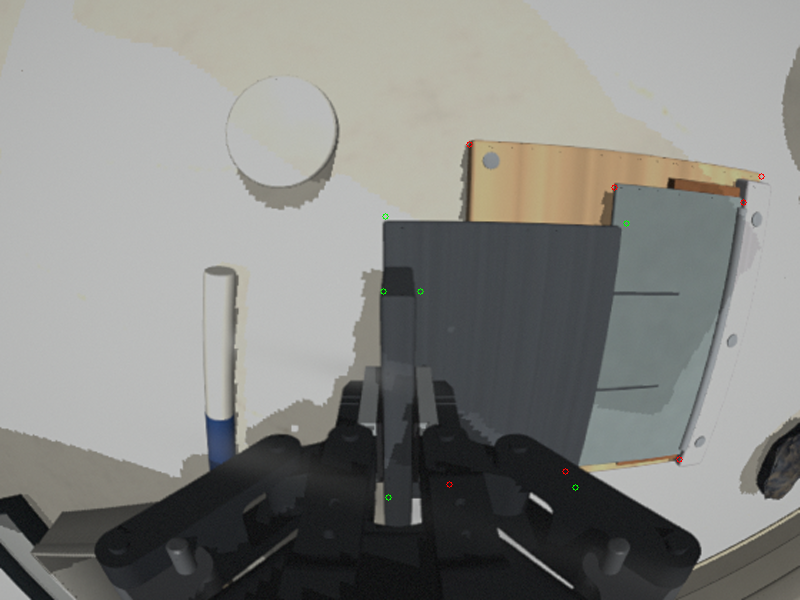

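The wrist view shows the strip held, with its front corner at (620,227) and rear corner at (384,222). The board corner is at (470,141), the flap corner at (614,185), and the jar and marker are clear on the left. Predicted and seen positions agree to about 3 mm; I'll shift 2 mm sideways for the difference and lower ahead of the flap.

>>> move_arm(
  moves=[
    [0, [-0.005, 0.001, 0], [0, 0, 0.006]],
    [0, [-0.004, 0.001, 0.005], [0, 0, 0]],
    [0, [0, 0, 0.01], [0, 0, 0]],
    [0, [0, 0, 0.01], [0, 0, 0]],
    [0, [0, 0, 0.01], [0, 0, 0]],
    [0, [0, 0, 0.008], [0, 0, 0]],
    [0, [0, 0, 0.005], [0, 0, 0]],
    [0, [0, 0, 0.002], [0, 0, 0]],
    [0, [0, 0, 0], [0, 0, 0]],
    [0, [0, 0, 0], [0, 0, 0]],
  ],
)

```text
time: 6.13
eef_pos: [0.454, -0.0067, 0.0304]
tcp_rot: [0.631, 0.776, 0.0, 0.0]
contact_force: [0.3, -0.7, -0.8]
opening: 0.105
finger_force: 59.0
```

```bash
python3 g2.py w3; python3 - <<'E'
import cv2,numpy as np
from h import *
a=cv2.imread('pics/w3.png')[100:520,340:800]
t=cv2.imread('pics/w3top.png')[165:255,295:395]
cv2.imwrite('pics/sc3.png',read_camera('scene')[150:250,260:400,::-1])
s=cv2.imread('pics/sc3.png')
r=np.vstack([cv2.resize(t,(330,297),interpolation=2),cv2.resize(s,(330,236),interpolation=2)])
a=cv2.copyMakeBorder(a,0,r.shape[0]-a.shape[0],0,0,0)
cv2.imwrite('pics/c3.png',np.hstack([a,r]))
E
```

```text
[ 0.45400947 -0.00670159  0.03037121] [[-0.204, 0.979, 0.0], [0.979, 0.204, -0.0], [-0.0, 0.0, -1.0]] 0.10470799709744891 6.1333 [ 0.34008981 -0.69679674 -0.79642917]
[[481.5, 118.2], [454.8, 535.3], [821.7, 167.1], [665.7, 176.3], [593.2, 518.1], [808.1, 197.5], [720.7, 496.6]]
[[626.9, 223.3], [575.4, 487.9], [385.7, 216.9], [388.6, 497.4], [420.3, 291.2], [383.2, 291.2]]
```

View pics/c3.png

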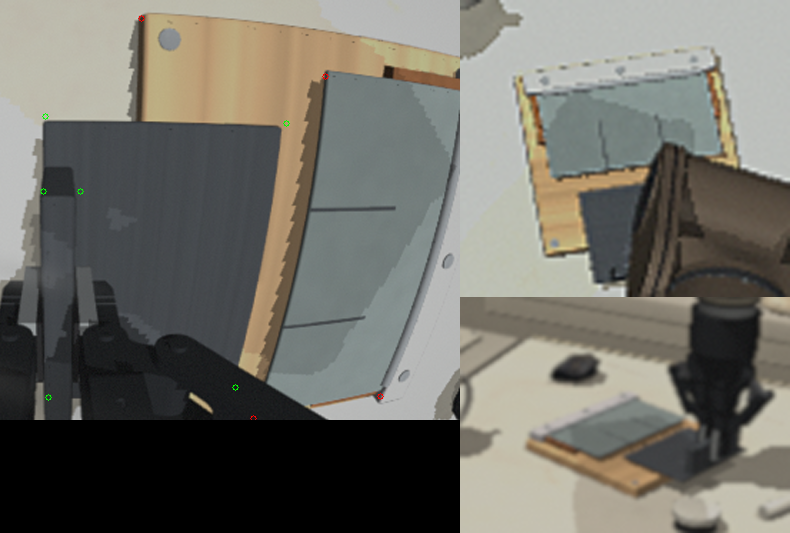

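The crop shows the strip's front-left corner at (280,128), about 15 mm ahead of the flap edge. The flap corner is at (326,72), so the strip is parallel and roughly centred. Now I'll lower it gently onto the board.

>>> move_arm(
  moves=[
    [0, [0, 0, 0.001], [0, 0, 0]],
    [0, [0, 0, 0.001], [0, 0, 0]],
    [0, [0, 0, 0.001], [0, 0, 0]],
    [0, [0, 0, 0], [0, 0, 0]],
    [0, [0, 0, 0], [0, 0, 0]],
    [0, [0, 0, 0.0005], [0, 0, 0]],
    [0, [0, 0, 0.0005], [0, 0, 0]],
    [0, [0, 0, 0], [0, 0, 0]],
    [0, [0, 0, 0], [0, 0, 0]],
    [0, [0, 0, 0], [0, 0, 0]],
  ],
)

```text
time: 7.12
eef_pos: [0.4538, -0.0067, 0.0263]
tcp_rot: [0.631, 0.776, -0.0, -0.0]
contact_force: [0.5, -0.5, -2.2]
opening: 0.106
finger_force: 59.0
```

>>> move_arm(
  moves=[
    [0, [0, 0, 0.0005], [0, 0, 0]],
    [0, [0, 0, 0.0005], [0, 0, 0]],
    [0, [0, 0, 0.0005], [0, 0, 0]],
    [0, [0, 0, 0], [0, 0, 0]],
    [0, [0, 0, 0], [0, 0, 0]],
    [0, [0, 0, 0], [0, 0, 0]],
    [0, [0, 0, 0], [0, 0, 0]],
    [0, [0, 0, 0], [0, 0, 0]],
    [0, [0, 0, 0], [0, 0, 0]],
    [0, [0, 0, 0], [0, 0, 0]],
  ],
)

```text
time: 7.95
eef_pos: [0.4539, -0.0067, 0.0253]
tcp_rot: [0.631, 0.776, -0.0, -0.0]
contact_force: [-2.7, 0.8, 5.2]
opening: 0.102
finger_force: 59.9
```

>>> move_arm(
  moves=[
    [0, [0, 0.003, 0], [0, 0, 0]],
    [0, [0, 0.003, 0], [0, 0, 0]],
    [0, [0, 0.003, 0], [0, 0, 0]],
    [0, [0, 0.003, 0], [0, 0, 0]],
    [0, [0, 0.003, 0], [0, 0, 0]],
    [0, [0, 0.003, 0], [0, 0, 0]],
    [0, [0, 0.003, 0], [0, 0, 0]],
    [0, [0, 0.003, 0], [0, 0, 0]],
    [0, [0, 0, 0], [0, 0, 0]],
    [0, [0, 0, 0], [0, 0, 0]],
  ],
)

```text
time: 8.78
eef_pos: [0.4779, -0.0021, 0.0254]
tcp_rot: [0.631, 0.776, 0.0, 0.001]
contact_force: [-2.7, 0.1, 5.2]
opening: 0.107
finger_force: 60.0
```

```bash
python3 g2.py w4; python3 - <<'E'
import cv2,numpy as np
from h import *
a=cv2.imread('pics/w4.png')[100:520,340:800]
t=cv2.imread('pics/w4top.png')[165:255,295:395]
s=read_camera('scene')[150:250,260:400,::-1]
r=np.vstack([cv2.resize(t,(330,297),interpolation=2),cv2.resize(s,(330,236),interpolation=2)])
a=cv2.copyMakeBorder(a,0,r.shape[0]-a.shape[0],0,0,0)
cv2.imwrite('pics/c4.png',np.hstack([a,r]))
E
```

```text
[ 0.47789212 -0.00206568  0.02536122] [[-0.204, 0.979, 0.001], [0.979, 0.204, -0.001], [-0.001, 0.001, -1.0]] 0.1066716427720727 8.7833 [-2.7418587   0.06581745  5.21661305]
[[409.8, 114.6], [406.2, 543.3], [799.0, 160.1], [613.6, 170.7], [549.6, 530.6], [781.5, 192.5], [690.8, 509.9]]
[[626.9, 223.3], [575.4, 487.9], [385.7, 216.9], [388.6, 497.4], [420.3, 291.2], [383.2, 291.2]]
```

View pics/c4.png

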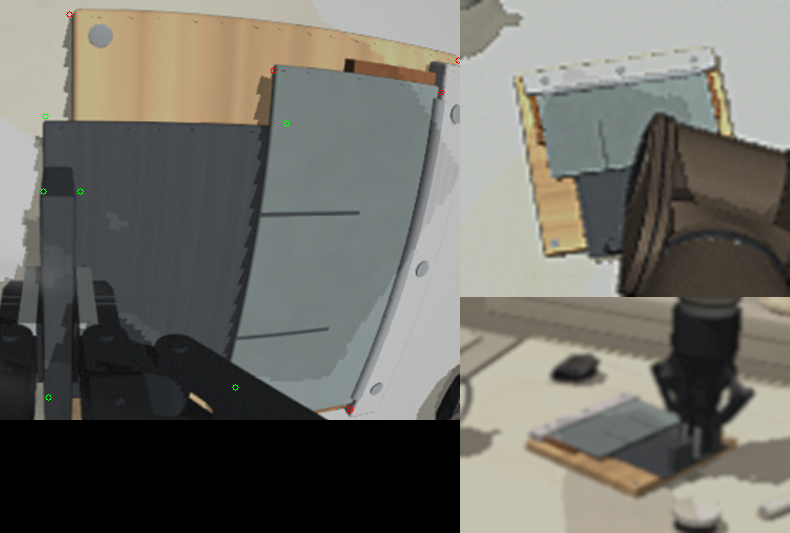

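The strip's edge has gone under the flap: the leaf edge meets the flap at crop (268,126), and the flap corner at (274,66) matches its predicted closed position. I'll check the lateral offset in the same picture.

```bash
python3 - <<'E'
from h import *
s=get_state()
def wun(uv8,z,dz=0):
    uv=(np.array(uv8)+.5)*.7-.5
    f=lambda q:(wproj([[q[0],q[1],z+dz]],s)-uv).ravel()
    return least_squares(f,[.5,.05]).x
a=.2068;Rm=np.array([[np.cos(a),np.sin(a)],[-np.sin(a),np.cos(a)]])
for dz in (0,-.003):
  bl=wun((414,110),.014,dz);fl=wun((614,166),.024,dz);fr=wun((690,510),.024,dz)
  lr=wun((384,222),.018,dz);lf=wun((608,226),.018,dz)
  print([(Rm@(p-[.5643,.0144])*1e3).round(1).tolist() for p in (bl,fl,lr,lf)])
  print('yaw leaf side',np.arctan2(*(lf-lr)[::-1])-a)
print('tcp in board',Rm@(s['eef_pos'][:2]-[.5643,.0144])*1e3)
E
```

```text
[[-83.6, 96.5], [-17.9, 81.6], [-93.4, 60.0], [-15.4, 60.2]]
yaw leaf side 0.0030449035801203006
[[-83.5, 96.7], [-16.4, 81.5], [-93.5, 59.4], [-13.9, 59.7]]
yaw leaf side 0.0030449035801205504
tcp in board [-87.94077102   1.62949888]
```

The strip is about 1.5 mm to -y and straight to 0.003 rad, with about 26 mm to go.

>>> move_arm(
  moves=[
    [0, [0.0005, 0.003, 0], [0, 0, 0]],
    [0, [0.0005, 0.003, 0], [0, 0, 0]],
    [0, [0, 0.003, 0], [0, 0, 0]],
    [0, [0, 0.003, 0], [0, 0, 0]],
    [0, [0, 0.003, 0], [0, 0, 0]],
    [0, [0, 0.003, 0], [0, 0, 0]],
    [0, [0, 0.002, 0], [0, 0, 0]],
    [0, [0, 0.001, 0], [0, 0, 0]],
    [0, [0, 0, 0], [0, 0, 0]],
    [0, [0, 0, 0], [0, 0, 0]],
  ],
)

```text
time: 9.77
eef_pos: [0.4972, 0.0032, 0.0254]
tcp_rot: [0.631, 0.776, -0.001, -0.001]
contact_force: [-4.3, -1.2, 9.0]
opening: 0.104
finger_force: 60.4
```

>>> move_arm(
  moves=[
    [0, [0, 0.0005, 0], [0, 0, 0]],
    [0, [0, 0.0005, 0], [0, 0, 0]],
    [0, [0, 0.0005, 0], [0, 0, 0]],
    [0, [0, 0.0005, 0], [0, 0, 0]],
    [0, [0, 0.0005, 0], [0, 0, 0]],
    [0, [0, 0.0005, 0], [0, 0, 0]],
    [0, [0, 0.0005, 0], [0, 0, 0]],
    [0, [0, 0, 0], [0, 0, 0]],
    [0, [0, 0, 0], [0, 0, 0]],
    [0, [0, 0, 0], [0, 0, 0]],
  ],
)

```text
time: 10.6
eef_pos: [0.5003, 0.0039, 0.0254]
tcp_rot: [0.631, 0.776, -0.001, -0.001]
contact_force: [-6.2, -1.3, 9.2]
opening: 0.102
finger_force: 60.5
```

>>> move_arm(
  moves=[
    [0, [0, 0.0005, 0], [0, 0, 0]],
    [0, [0, 0.0005, 0], [0, 0, 0]],
    [0, [0, 0.0005, 0], [0, 0, 0]],
    [0, [0, 0.0005, 0], [0, 0, 0]],
    [0, [0, 0, 0], [0, 0, 0]],
    [0, [0, 0, 0], [0, 0, 0]],
    [0, [0, 0, 0], [0, 0, 0]],
    [0, [0, 0, 0], [0, 0, 0]],
    [0, [0, 0, 0], [0, 0, 0]],
    [0, [0, 0, 0], [0, 0, 0]],
  ],
)

```text
time: 11.43
eef_pos: [0.5023, 0.0043, 0.0254]
tcp_rot: [0.631, 0.776, -0.001, -0.001]
contact_force: [-6.4, -1.3, 10.0]
opening: 0.104
finger_force: 60.5
```

>>> move_arm(
  moves=[
    [0, [0, 0.0005, 0], [0, 0, 0]],
    [0, [0, 0.0005, 0], [0, 0, 0]],
    [0, [0, 0.0005, 0], [0, 0, 0]],
    [0, [0, 0, 0], [0, 0, 0]],
    [0, [0, 0, 0], [0, 0, 0]],
    [0, [0, 0, 0], [0, 0, 0]],
    [0, [0, 0, 0], [0, 0, 0]],
    [0, [0, 0, 0], [0, 0, 0]],
    [0, [0, 0, 0], [0, 0, 0]],
    [0, [0, 0, 0], [0, 0, 0]],
  ],
)

```text
time: 12.27
eef_pos: [0.5037, 0.0046, 0.0254]
tcp_rot: [0.631, 0.776, -0.001, -0.001]
contact_force: [-5.7, -0.8, 10.0]
opening: 0.103
finger_force: 60.5
```

>>> move_arm(
  moves=[
    [0, [0, 0.0005, 0], [0, 0, 0]],
    [0, [0, 0.0005, 0], [0, 0, 0]],
    [0, [0, 0.0005, 0], [0, 0, 0]],
    [0, [0, 0, 0], [0, 0, 0]],
    [0, [0, 0, 0], [0, 0, 0]],
    [0, [0, 0, 0], [0, 0, 0]],
    [0, [0, 0, 0], [0, 0, 0]],
    [0, [0, 0, 0], [0, 0, 0]],
    [0, [0, 0, 0], [0, 0, 0]],
    [0, [0, 0, 0], [0, 0, 0]],
  ],
)

```text
time: 13.1
eef_pos: [0.5041, 0.0047, 0.0254]
tcp_rot: [0.631, 0.776, -0.002, -0.002]
contact_force: [-9.7, -2.4, 12.0]
opening: 0.1
finger_force: 61.1
```

>>> move_arm(
  moves=[
    [0, [0, 0.0005, 0], [0, 0, 0]],
    [0, [0, 0, 0], [0, 0, 0]],
    [0, [0, 0, 0], [0, 0, 0]],
    [0, [0, 0, 0], [0, 0, 0]],
    [0, [0, 0, 0], [0, 0, 0]],
    [0, [0, 0, 0], [0, 0, 0]],
    [0, [0, 0, 0], [0, 0, 0]],
    [0, [0, 0, 0], [0, 0, 0]],
    [0, [0, 0, 0], [0, 0, 0]],
    [0, [0, 0, 0], [0, 0, 0]],
  ],
)

```text
time: 13.93
eef_pos: [0.5041, 0.0047, 0.0253]
tcp_rot: [0.631, 0.776, -0.003, -0.003]
contact_force: [-11.7, -3.3, 14.4]
opening: 0.103
finger_force: 61.3
```

```bash
python3 g2.py w5; python3 - <<'E'
import cv2,numpy as np
from h import *
a=cv2.imread('pics/w5.png')[100:520,340:800]
t=cv2.imread('pics/w5top.png')[165:255,295:395]
s=read_camera('scene')[150:250,260:400,::-1]
r=np.vstack([cv2.resize(t,(330,297),interpolation=2),cv2.resize(s,(330,236),interpolation=2)])
a=cv2.copyMakeBorder(a,0,r.shape[0]-a.shape[0],0,0,0)
cv2.imwrite('pics/c5.png',np.hstack([a,r]))
E
```

```text
[0.50405638 0.00468846 0.02534272] [[-0.205, 0.979, -0.007], [0.979, 0.205, -0.001], [0.001, -0.007, -1.0]] 0.10302880653009835 13.9333 [-11.73660874  -3.31265079  14.44319393]
[[327.3, 119.7], [351.2, 544.1], [761.3, 154.7], [537.8, 169.3], [493.6, 538.1], [736.8, 189.2], [648.2, 522.2]]
[[626.9, 223.3], [575.4, 487.9], [385.7, 216.9], [388.6, 497.4], [420.2, 291.2], [383.1, 291.2]]
```

View pics/c5.png

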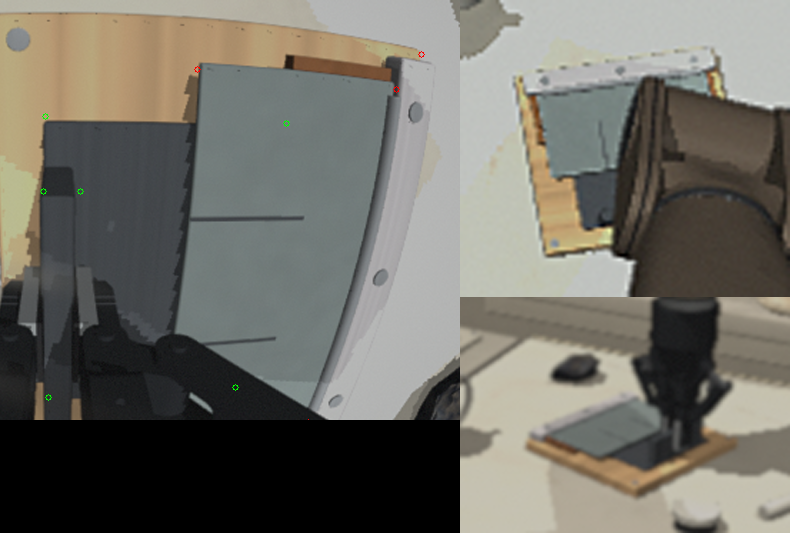

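The picture shows the strip under the closed flap. Its rear corner at (44,122) puts it at board x of about -68 mm, which is home. The advance has stalled against the packing with 12 N along the push and 14 N down. The grip is 61 N, and the strip is straight and centred, so I'm handing the job in.

```bash
python3 -c "
from plant import *
print(sign_off())"
```

```text
the job is handed in; nothing more can be done
None
```

The job is handed in, though the hand-in returned no verdict: the strip is fully home against the packing under the closed flap, straight and centred to about 2 mm by my measurements, still gripped at about 60 N and pressed onto the board with about 14 N.

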